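# Rake the heaped rubber feet level in the sprung bed

### The arm

A 6-joint arm with a two-finger parallel gripper is mounted at the origin on the work surface; the furniture and walls round the work are solid. World frame = base frame: x ahead of the robot, y to its left, z up, the work surface at z = 0. Lengths are in mm, angles in rad, forces in N, time in s.
With the tool pointing down it reaches from about 275 to 750 mm from the base axis. Payload 10.2 kg.
Tool frame: the origin (TCP) lies at the very end of the fingers, on their centre line; the grasp point (between the pads) lies 19 mm behind it (ctrl.grip_depth is the distance from the TCP to the grasp point, in mm); z points along the fingers, x is the direction in which the jaws open and shut, and the axes are right-handed (so a half turn about z gives the same grasp; the last joint's range is limited). The gripper opens to 85 mm and grips with 20 to 120 N. Pads are 22 mm wide; open, the fingers measure 114 mm over their backs; the gripper's body (76 mm by 85 mm) begins 54 mm behind the grasp point. The pads swing forward as they close: fully open they stand 13 mm farther back than shut.
Start: joints at [-1.48, 0.313, 1.498, -0, 1.331, -0.223], TCP at [162.042, -499.373, 231.294] pointing down, gripper open.
Joint ranges: [-2.94, 2.94], [-0.97, 2.17], [0.19, 2.56], [-1.23, 4.37], [0.02, 3.11], [-2.88, 2.88]. Speed limits (rad/s): [2.39, 2.39, 3.01, 3.14, 3.14, 3.14].

### API

Orientations are given as a unit quaternion [w, x, y, z].
In Python, from rig import ctrl gives the robot as it stands.
- The arm moves only by the tool play_rows, never from a script. Its argument "motion" is a list of rows, each a list of 2 entries, a list of its own where there are three numbers: the shift along the tool's x, y, z in mm, then the turn, a rotation vector about the tool's x, y, z in degrees. A call has 1 to 20 rows; each row shifts and turns the commanded pose from where the row before left it, along the tool's axes as they then stand; what a row does not reach is not made up. A row lasts 1/12 s, in which the tool goes at most 41.7 mm and 7.16 degrees, less where a joint would pass 70% of its speed; a pose out of reach is approached as far as the arm can. A call with a gripper value outside its range is refused whole. "fingers" is the finger opening in mm, from 0 to 85.4, set as the call begins (left out, the last holds). The fingers move at their own pace and stop on an object; "squeeze" is the grip in N (left out, the last holds). Time passes only in rows, so rows that do not move let the fingers close. It gives the time, the measured TCP pose, the force and the opening at its end, in the units of the state.
- ctrl.sense(): the state, without advancing time (a new reading comes with each control period).
- ctrl.capture(name): name is "scene" or "top" or "wrist"; returns the picture (384x512x3 uint8, red, green, blue); there is no depth.
- ctrl.get_calibration(name): a dict with "K" (3x3 intrinsics, pixels), "k1" (the pictures are not rectified: a ray, as slopes to the right and down, at radius r is drawn at 1 + k1 r^2 times it, then the intrinsics apply), "R" (3x3) and "t" (3): a world point X has camera coordinates R X + t; the wrist camera has in their place "tool_from_camera" (4x4, takes a point from camera to tool coordinates, whose origin is the TCP and whose axes are the tool frame's). Camera axes: x right, y down, z forward; pixel columns grow to the right and rows downward; lengths in mm; the calibration is good to about 2 mm. A picture is of the moment at which its call begins: read the wrist's pose just before it. get_calibration takes no time and is no camera call.
- ctrl.finish_job(): hands the job in, once; it reports no verdict.
Trained networks look in the newest picture that a camera, given by its name, has taken for a name from the list of things; names that differ only in an ending like _2 or _b are one class to them, and where a whole thing is asked for, a point or a joint stands for the part that bears it (a point fixed in the world has none). Each returns a list of dicts, best first, with "p" (0 to 1); they miss things now and then, are a little off and sometimes report something else, mostly with a low value. They report only what shows in the picture. A call takes as long as a camera call.
- ctrl.spot_in(camera, name): "position" ([column, row] as shares, 0 to 1, of the picture: columns of its width, rows of its height, amid what is visible of it).
The state is a dict: "time_s": time; "joints": joint angles; "dq": joint speeds; "tau": joint torques, N m; "eef_pos": TCP position; "ee_rot": TCP orientation; "force": force on the tool from outside, world axes, zero at the start; "wrist_torque": the same for the moment, N m; "grip_width": opening from 0.0 (shut) to 1.0 (fully open).
Only numpy, scipy, OpenCV 4.12 (cv2) and the standard library are available. Lean on these libraries where they do the work, as an engineer would, in place of code of your own. Each camera call takes 0.05 s, during which the arm holds its last target. There are 200 camera calls.

### The job

The rubber machine feet lie heaped at one end of the shallow bed. Take the rake from its stand and, with its teeth resting lightly on the bed's sprung floor as you draw it from the heap into the middle, spread the feet into one even layer: all lying flat in the bed, none on top of another, at least two in each third of the bed's length. Push the feet with the rake only, never lean hard on bed or feet (keep below about 10 N), leave the other things alone, and hang the rake back in its stand.

Things in the scene. Friction and masses are not known exactly. Their poses are not given: they have to be found in the camera images.
- bed: Open shallow aluminium bed fixed to the desk. Inside 140 mm (its x) by 270 mm (its y), walls 6 mm thick, wall tops 58 mm above its underside. Origin: centre of its underside, on the desk; z up. The grey floor plate inside rides level on springs (about 2.5 N per mm; it gives straight down and stays level). The plate's resting level differs from run to run, anywhere from 19 to 37 mm above the underside, and is not reported: it has to be felt.
- stand: Plywood rake stand fixed to the desk, base 150x56 mm; two posts 48 mm high at its x = -57 and +57 mm with flared notches on top that take the ends of the rake's head bar (play 2 mm along its y, 5 mm along its x). Origin: centre of its underside; z up. The hung rake's tips are 13 mm above the desk. Behind it a black printer, up to 330 mm high, reaches to the right of the bed: carry the rake over it.
- rake: The rake, 115 mm high, 0.2 kg; hung on the stand at the start. Origin at the tooth tips, mid-row; x along the head bar, z up. Five steel teeth (8 mm wide, 5 mm thick, 21 mm apart, row 92 mm wide) reach from z = 0 to 35 mm, a wooden head bar 124x16x14 mm from z = 35 to 49 mm, above it an upright wooden grip block 44 mm (x) by 22 mm (y) from z = 49 to 115 mm.
- rake_grip (a point): Centre of the rake's grip block, 85 mm above the tooth tips; grip it across the 22 mm (its y), which is also the direction it rakes in.
- rake_tip (a point): Middle of the row of tooth tips (the rake's origin).
- foot0_mid (a point): Centre of a round black rubber machine foot, diameter 28 mm, 16 mm thick, about 20 g, lying flat (its z is its axis; either face may be up). Starts heaped at the bed's +y end: back row, about 17 mm from the bed's +y end wall at its centre.
- foot1_mid (a point): Centre of a round black rubber machine foot, diameter 28 mm, 16 mm thick, about 20 g, lying flat (its z is its axis; either face may be up). Starts heaped at the bed's +y end: back row, about 17 mm from the bed's +y end wall at its centre.
- foot2_mid (a point): Centre of a round black rubber machine foot, diameter 28 mm, 16 mm thick, about 20 g, lying flat (its z is its axis; either face may be up). Starts heaped at the bed's +y end: back row, about 17 mm from the bed's +y end wall at its centre.
- foot3_mid (a point): Centre of a round black rubber machine foot, diameter 28 mm, 16 mm thick, about 20 g, lying flat (its z is its axis; either face may be up). Starts heaped at the bed's +y end: second row, about 44 mm nearer the bed's middle than the back row; the gap between the rows is about 16 mm.
- foot4_mid (a point): Centre of a round black rubber machine foot, diameter 28 mm, 16 mm thick, about 20 g, lying flat (its z is its axis; either face may be up). Starts heaped at the bed's +y end: second row, about 44 mm nearer the bed's middle than the back row; the gap between the rows is about 16 mm.
- foot5_mid (a point): Centre of a round black rubber machine foot, diameter 28 mm, 16 mm thick, about 20 g, lying flat (its z is its axis; either face may be up). Starts heaped at the bed's +y end: second row, about 44 mm nearer the bed's middle than the back row; the gap between the rows is about 16 mm.
- foot6_mid (a point): Centre of a round black rubber machine foot, diameter 28 mm, 16 mm thick, about 20 g, lying flat (its z is its axis; either face may be up). Starts heaped at the bed's +y end: lying on top of two feet of the second row.
- foot7_mid (a point): Centre of a round black rubber machine foot, diameter 28 mm, 16 mm thick, about 20 g, lying flat (its z is its axis; either face may be up). Starts heaped at the bed's +y end: lying on top of two feet of the second row.
- tape_roll: Bystander, to be left alone: brown packing-tape roll, 92 mm wide, 48 mm high. Origin: centre of its underside.
- glue_stick: Bystander, to be left alone: standing glue stick, 26 mm thick, 92 mm high. Origin: centre of its underside.
- eraser: Bystander, to be left alone: small eraser, 20x42x13 mm. Origin: centre of its underside.

How it is judged (in metres and radians):
On the way, in this order (a step that is already met when the one before it is completed fails the run):
1. the rake is lifted out of its stand (z of rake_tip in the frame of stand above 0.04 m), for 0.1 s.
2. the teeth bear on the floor at the heaped end (y of rake_tip in the frame of bed between 0.045 and 0.135 m and x of rake_tip in the frame of bed between -0.05 and 0.05 m and contact force between rake and bed above 0.7 N), for 0.2 s.
3. the teeth bear on the floor as they rake in the middle of the bed (y of rake_tip in the frame of bed between -0.135 and 0.045 m and x of rake_tip in the frame of bed between -0.05 and 0.05 m and contact force between rake and bed above 0.7 N), for 0.2 s.
At the end, for the whole second after the job is handed in: All feet inside the bed, flat within 0.2 rad, at rest, none on another (centres over 25.5 mm apart in plan); each 90 mm third of the bed's length holds at least two; the rake hangs in its stand, upright within 0.12 rad, within 8 mm of its place, tips 9 to 18 mm above the desk (x of foot0_mid in the frame of bed between -0.07 and 0.07 m and y of foot0_mid in the frame of bed between -0.135 and 0.135 m and z of foot0_mid in the frame of bed between 0.015 and 0.058 m and (angle between foot0_mid's own z axis and vertical below 0.2 rad or angle between foot0_mid's own z axis and vertical above 2.94 rad) and linear speed of each of foot0, foot1, foot2, foot3, foot4, foot5, foot6, foot7, rake below 0.02 m/s and x of foot1_mid in the frame of bed between -0.07 and 0.07 m and y of foot1_mid in the frame of bed between -0.135 and 0.135 m and z of foot1_mid in the frame of bed between 0.015 and 0.058 m and (angle between foot1_mid's own z axis and vertical below 0.2 rad or angle between foot1_mid's own z axis and vertical above 2.94 rad) and x of foot2_mid in the frame of bed between -0.07 and 0.07 m and y of foot2_mid in the frame of bed between -0.135 and 0.135 m and z of foot2_mid in the frame of bed between 0.015 and 0.058 m and (angle between foot2_mid's own z axis and vertical below 0.2 rad or angle between foot2_mid's own z axis and vertical above 2.94 rad) and x of foot3_mid in the frame of bed between -0.07 and 0.07 m and y of foot3_mid in the frame of bed between -0.135 and 0.135 m and z of foot3_mid in the frame of bed between 0.015 and 0.058 m and (angle between foot3_mid's own z axis and vertical below 0.2 rad or angle between foot3_mid's own z axis and vertical above 2.94 rad) and x of foot4_mid in the frame of bed between -0.07 and 0.07 m and y of foot4_mid in the frame of bed between -0.135 and 0.135 m and z of foot4_mid in the frame of bed between 0.015 and 0.058 m and (angle between foot4_mid's own z axis and vertical below 0.2 rad or angle between foot4_mid's own z axis and vertical above 2.94 rad) and x of foot5_mid in the frame of bed between -0.07 and 0.07 m and y of foot5_mid in the frame of bed between -0.135 and 0.135 m and z of foot5_mid in the frame of bed between 0.015 and 0.058 m and (angle between foot5_mid's own z axis and vertical below 0.2 rad or angle between foot5_mid's own z axis and vertical above 2.94 rad) and x of foot6_mid in the frame of bed between -0.07 and 0.07 m and y of foot6_mid in the frame of bed between -0.135 and 0.135 m and z of foot6_mid in the frame of bed between 0.015 and 0.058 m and (angle between foot6_mid's own z axis and vertical below 0.2 rad or angle between foot6_mid's own z axis and vertical above 2.94 rad) and x of foot7_mid in the frame of bed between -0.07 and 0.07 m and y of foot7_mid in the frame of bed between -0.135 and 0.135 m and z of foot7_mid in the frame of bed between 0.015 and 0.058 m and (angle between foot7_mid's own z axis and vertical below 0.2 rad or angle between foot7_mid's own z axis and vertical above 2.94 rad) and horizontal distance between foot0_mid and foot1_mid above 0.0255 m and horizontal distance between each of foot0_mid, foot1_mid and foot2_mid above 0.0255 m and horizontal distance between each of foot0_mid, foot1_mid, foot2_mid and foot3_mid above 0.0255 m and horizontal distance between each of foot0_mid, foot1_mid, foot2_mid, foot3_mid and foot4_mid above 0.0255 m and horizontal distance between each of foot0_mid, foot1_mid, foot2_mid, foot3_mid, foot4_mid and foot5_mid above 0.0255 m and horizontal distance between each of foot0_mid, foot1_mid, foot2_mid, foot3_mid, foot4_mid, foot5_mid and foot6_mid above 0.0255 m and horizontal distance between each of foot0_mid, foot1_mid, foot2_mid, foot3_mid, foot4_mid, foot5_mid, foot6_mid and foot7_mid above 0.0255 m and ((y of each of foot0_mid, foot1_mid in the frame of bed below -0.045 m or y of each of foot0_mid, foot2_mid in the frame of bed below -0.045 m or y of each of foot0_mid, foot3_mid in the frame of bed below -0.045 m or y of each of foot0_mid, foot4_mid in the frame of bed below -0.045 m or y of each of foot0_mid, foot5_mid in the frame of bed below -0.045 m or y of each of foot0_mid, foot6_mid in the frame of bed below -0.045 m or y of each of foot0_mid, foot7_mid in the frame of bed below -0.045 m or y of each of foot1_mid, foot2_mid in the frame of bed below -0.045 m or y of each of foot1_mid, foot3_mid in the frame of bed below -0.045 m or y of each of foot1_mid, foot4_mid in the frame of bed below -0.045 m or y of each of foot1_mid, foot5_mid in the frame of bed below -0.045 m or y of each of foot1_mid, foot6_mid in the frame of bed below -0.045 m or y of each of foot1_mid, foot7_mid in the frame of bed below -0.045 m or y of each of foot2_mid, foot3_mid in the frame of bed below -0.045 m or y of each of foot2_mid, foot4_mid in the frame of bed below -0.045 m or y of each of foot2_mid, foot5_mid in the frame of bed below -0.045 m or y of each of foot2_mid, foot6_mid in the frame of bed below -0.045 m or y of each of foot2_mid, foot7_mid in the frame of bed below -0.045 m or y of each of foot3_mid, foot4_mid in the frame of bed below -0.045 m or y of each of foot3_mid, foot5_mid in the frame of bed below -0.045 m) or (y of each of foot3_mid, foot6_mid in the frame of bed below -0.045 m or y of each of foot3_mid, foot7_mid in the frame of bed below -0.045 m or y of each of foot4_mid, foot5_mid in the frame of bed below -0.045 m or y of each of foot4_mid, foot6_mid in the frame of bed below -0.045 m or y of each of foot4_mid, foot7_mid in the frame of bed below -0.045 m or y of each of foot5_mid, foot6_mid in the frame of bed below -0.045 m or y of each of foot5_mid, foot7_mid in the frame of bed below -0.045 m or y of each of foot6_mid, foot7_mid in the frame of bed below -0.045 m)) and (((y of foot0_mid in the frame of bed between -0.045 and 0.045 m and y of foot1_mid in the frame of bed between -0.045 and 0.045 m) or (y of foot0_mid in the frame of bed between -0.045 and 0.045 m and y of foot2_mid in the frame of bed between -0.045 and 0.045 m) or (y of foot0_mid in the frame of bed between -0.045 and 0.045 m and y of foot3_mid in the frame of bed between -0.045 and 0.045 m) or (y of foot0_mid in the frame of bed between -0.045 and 0.045 m and y of foot4_mid in the frame of bed between -0.045 and 0.045 m) or (y of foot0_mid in the frame of bed between -0.045 and 0.045 m and y of foot5_mid in the frame of bed between -0.045 and 0.045 m) or (y of foot0_mid in the frame of bed between -0.045 and 0.045 m and y of foot6_mid in the frame of bed between -0.045 and 0.045 m) or (y of foot0_mid in the frame of bed between -0.045 and 0.045 m and y of foot7_mid in the frame of bed between -0.045 and 0.045 m) or (y of foot1_mid in the frame of bed between -0.045 and 0.045 m and y of foot2_mid in the frame of bed between -0.045 and 0.045 m) or (y of foot1_mid in the frame of bed between -0.045 and 0.045 m and y of foot3_mid in the frame of bed between -0.045 and 0.045 m) or (y of foot1_mid in the frame of bed between -0.045 and 0.045 m and y of foot4_mid in the frame of bed between -0.045 and 0.045 m) or (y of foot1_mid in the frame of bed between -0.045 and 0.045 m and y of foot5_mid in the frame of bed between -0.045 and 0.045 m) or (y of foot1_mid in the frame of bed between -0.045 and 0.045 m and y of foot6_mid in the frame of bed between -0.045 and 0.045 m) or (y of foot1_mid in the frame of bed between -0.045 and 0.045 m and y of foot7_mid in the frame of bed between -0.045 and 0.045 m) or (y of foot2_mid in the frame of bed between -0.045 and 0.045 m and y of foot3_mid in the frame of bed between -0.045 and 0.045 m) or (y of foot2_mid in the frame of bed between -0.045 and 0.045 m and y of foot4_mid in the frame of bed between -0.045 and 0.045 m) or (y of foot2_mid in the frame of bed between -0.045 and 0.045 m and y of foot5_mid in the frame of bed between -0.045 and 0.045 m) or (y of foot2_mid in the frame of bed between -0.045 and 0.045 m and y of foot6_mid in the frame of bed between -0.045 and 0.045 m) or (y of foot2_mid in the frame of bed between -0.045 and 0.045 m and y of foot7_mid in the frame of bed between -0.045 and 0.045 m) or (y of foot3_mid in the frame of bed between -0.045 and 0.045 m and y of foot4_mid in the frame of bed between -0.045 and 0.045 m) or (y of foot3_mid in the frame of bed between -0.045 and 0.045 m and y of foot5_mid in the frame of bed between -0.045 and 0.045 m)) or ((y of foot3_mid in the frame of bed between -0.045 and 0.045 m and y of foot6_mid in the frame of bed between -0.045 and 0.045 m) or (y of foot3_mid in the frame of bed between -0.045 and 0.045 m and y of foot7_mid in the frame of bed between -0.045 and 0.045 m) or (y of foot4_mid in the frame of bed between -0.045 and 0.045 m and y of foot5_mid in the frame of bed between -0.045 and 0.045 m) or (y of foot4_mid in the frame of bed between -0.045 and 0.045 m and y of foot6_mid in the frame of bed between -0.045 and 0.045 m) or (y of foot4_mid in the frame of bed between -0.045 and 0.045 m and y of foot7_mid in the frame of bed between -0.045 and 0.045 m) or (y of foot5_mid in the frame of bed between -0.045 and 0.045 m and y of foot6_mid in the frame of bed between -0.045 and 0.045 m) or (y of foot5_mid in the frame of bed between -0.045 and 0.045 m and y of foot7_mid in the frame of bed between -0.045 and 0.045 m) or (y of foot6_mid in the frame of bed between -0.045 and 0.045 m and y of foot7_mid in the frame of bed between -0.045 and 0.045 m))) and ((y of each of foot0_mid, foot1_mid in the frame of bed above 0.045 m or y of each of foot0_mid, foot2_mid in the frame of bed above 0.045 m or y of each of foot0_mid, foot3_mid in the frame of bed above 0.045 m or y of each of foot0_mid, foot4_mid in the frame of bed above 0.045 m or y of each of foot0_mid, foot5_mid in the frame of bed above 0.045 m or y of each of foot0_mid, foot6_mid in the frame of bed above 0.045 m or y of each of foot0_mid, foot7_mid in the frame of bed above 0.045 m or y of each of foot1_mid, foot2_mid in the frame of bed above 0.045 m or y of each of foot1_mid, foot3_mid in the frame of bed above 0.045 m or y of each of foot1_mid, foot4_mid in the frame of bed above 0.045 m or y of each of foot1_mid, foot5_mid in the frame of bed above 0.045 m or y of each of foot1_mid, foot6_mid in the frame of bed above 0.045 m or y of each of foot1_mid, foot7_mid in the frame of bed above 0.045 m or y of each of foot2_mid, foot3_mid in the frame of bed above 0.045 m or y of each of foot2_mid, foot4_mid in the frame of bed above 0.045 m or y of each of foot2_mid, foot5_mid in the frame of bed above 0.045 m or y of each of foot2_mid, foot6_mid in the frame of bed above 0.045 m or y of each of foot2_mid, foot7_mid in the frame of bed above 0.045 m or y of each of foot3_mid, foot4_mid in the frame of bed above 0.045 m or y of each of foot3_mid, foot5_mid in the frame of bed above 0.045 m) or (y of each of foot3_mid, foot6_mid in the frame of bed above 0.045 m or y of each of foot3_mid, foot7_mid in the frame of bed above 0.045 m or y of each of foot4_mid, foot5_mid in the frame of bed above 0.045 m or y of each of foot4_mid, foot6_mid in the frame of bed above 0.045 m or y of each of foot4_mid, foot7_mid in the frame of bed above 0.045 m or y of each of foot5_mid, foot6_mid in the frame of bed above 0.045 m or y of each of foot5_mid, foot7_mid in the frame of bed above 0.045 m or y of each of foot6_mid, foot7_mid in the frame of bed above 0.045 m)) and horizontal distance between rake_tip and stand below 0.008 m and z of rake_tip in the frame of stand between 0.009 and 0.018 m and angle between rake_tip's own z axis and vertical below 0.12 rad); the robot touches nothing.
It fails at once if the rake is pressed against the bed with more than 12 N (contact force between rake and bed above 12 N).
It fails at once if the rake is pressed against a foot with more than 15 N (contact force between rake and foot0 above 15 N or contact force between rake and foot1 above 15 N or contact force between rake and foot2 above 15 N or contact force between rake and foot3 above 15 N or contact force between rake and foot4 above 15 N or contact force between rake and foot5 above 15 N or contact force between rake and foot6 above 15 N or contact force between rake and foot7 above 15 N).
It fails at once if the fingers push a foot (contact force between the fingers and foot0 above 0.5 N or contact force between the fingers and foot1 above 0.5 N or contact force between the fingers and foot2 above 0.5 N or contact force between the fingers and foot3 above 0.5 N or contact force between the fingers and foot4 above 0.5 N or contact force between the fingers and foot5 above 0.5 N or contact force between the fingers and foot6 above 0.5 N or contact force between the fingers and foot7 above 0.5 N).
It fails at once if a bystander is moved by more than 25 mm (distance of any of tape_roll, glue_stick, eraser from where it was at the start of the episode above 0.025 m).
It also fails if it takes over 72 s, if anything falls off the work surface, if the arm or the gripper's body presses on something with over 40 N, if the wrist force passes 120 N, or if a joint passes its speed limit or range.

## Working session

There is one attempt and no reset: what is moved stays moved. The work goes in short steps, Python scripts to look and compute and a tool call to move; the robot and the scene stay as the last step left them, time stands still between calls to the robot, and variables do not carry over. Pictures are saved under pics/ and viewed, about 8 in all and at most 12, crops included, and the job is handed in when it is done.

Besides the shell and the picture viewer there is one more tool, called after ">>>" as name(argument=value, ...) on one line, values as JSON. play_rows: Moves the arm, as the interface text tells. Its arguments: {"type":"object","properties":{"motion":{"type":"array"},"fingers":{"type":"number"},"squeeze":{"type":"number"}},"required":["motion"]}

```bash
ls; mkdir -p pics; cat > h.py <<'E'
import numpy as np, cv2
from rig import ctrl
from scipy.spatial.transform import Rotation as Ro
def save(n,im): cv2.imwrite(f'pics/{n}.png',im[:,:,::-1])
def pose():
    s=ctrl.sense(); q=s['ee_rot']; return np.array(s['eef_pos']),Ro.from_quat([q[1],q[2],q[3],q[0]]).as_matrix()
def cam(n):
    c=ctrl.get_calibration(n);K=np.array(c['K'])
    if n=='wrist':
        T=np.array(c['tool_from_camera']);p,R=pose()
        Rw=R@T[:3,:3];o=p+R@T[:3,3]; return K,c['k1'],Rw.T,-Rw.T@o
    return K,c['k1'],np.array(c['R']),np.array(c['t'])
def ray(cm,uv):
    K,k1,R,t=cm
    d=np.array([(uv[0]-K[0,2])/K[0,0],(uv[1]-K[1,2])/K[1,1]]);x=d.copy()
    for _ in range(20): x=d/(1+k1*(x@x))
    return -R.T@t, R.T@np.array([x[0],x[1],1])
def at_z(cm,uv,z):
    o,d=ray(cm,uv); return o+d*(z-o[2])/d[2]
def proj(cm,X):
    K,k1,R,t=cm; c=R@np.asarray(X,float)+t; x=c[:2]/c[2]; x=x*(1+k1*(x@x)); return np.array([K[0,0]*x[0]+K[0,2],K[1,1]*x[1]+K[1,2]])
E
python3 - <<'E'
from h import *
for n in ['scene','top']:
    im=ctrl.capture(n);save(n+'0',im)
    c=cam(n);print(n,-c[2].T@c[3],c[0][0,0])
    for o,z in [('bed',58),('stand',25),('rake',60),('rake_grip',98),('rake_tip',13),('foot0_mid',40),('tape_roll',48),('glue_stick',92),('eraser',13)]:
        for r in ctrl.spot_in(n,o)[:8 if 'foot' in o else 2]:
            uv=np.array(r['position'])*[512,384]
            print(o,round(r['p'],2),uv.round(0),at_z(c,uv,z).round(0))
print(ctrl.sense())
E
```

```text
pics
scene [-96.96981213 369.53974613 784.5270333 ] 380.3334284069395
stand 0.69 [342. 205.] [ 360. -266.   25.]
foot0_mid 0.67 [137. 270.] [474. 294.  40.]
tape_roll 0.61 [359. 189.] [ 364. -332.   48.]
glue_stick 0.47 [277. 198.] [437. -88.  92.]
top [ 389.0747728   -24.53962043 1079.87714454] 367.44182977895775
bed 0.56 [193. 161.] [512. 156.  58.]
bed 0.35 [163. 175.] [472. 238.  58.]
stand 0.64 [333. 196.] [ 418. -243.   25.]
rake 0.56 [339. 192.] [ 428. -253.   60.]
rake_grip 0.77 [342. 195.] [ 420. -254.   98.]
rake_tip 0.69 [341. 193.] [ 430. -271.   13.]
foot0_mid 0.56 [147. 178.] [463. 287.  40.]
tape_roll 0.93 [384. 206.] [ 392. -384.   48.]
eraser 0.52 [160. 166.] [502. 259.  13.]
eraser 0.45 [292. 214.] [ 365. -128.   13.]
{'time_s': 1.0, 'joints': array([-1.48041807e+00,  3.12910154e-01,  1.49771764e+00, -6.23477306e-06,
        1.33102487e+00, -2.23389179e-01]), 'dq': array([-0.00062309,  0.00219514,  0.00173473, -0.00086994, -0.00032286,
       -0.00104461]), 'tau': array([ 2.24247342e-03, -4.12164009e+01, -2.59900439e+01,  1.76850858e-05,
        4.55248801e-04,  1.62299136e-05]), 'eef_pos': array([ 162.02994013, -499.36348771,  231.28232859]), 'ee_rot': array([-2.05876893e-05,  8.08902259e-01, -5.87943138e-01, -2.20404816e-05]), 'force': array([ 0.532234  , -0.11323384, -0.70993994]), 'wrist_torque': array([-0.04031352,  0.00362265, -0.02819688]), 'grip_width': 0.9987736591983348}
```

```bash
python3 - <<'E'
import cv2,numpy as np
a=cv2.imread('pics/top0.png')[90:300,100:440];cv2.imwrite('pics/top0c.png',cv2.resize(a,None,fx=2.3,fy=2.3,interpolation=2))
E
```

```text
(no output)
```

View pics/top0c.png

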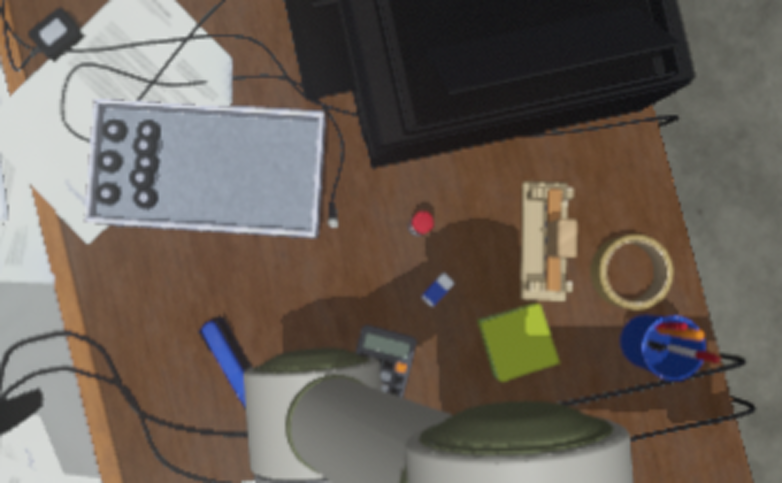

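View pics/scene0.png

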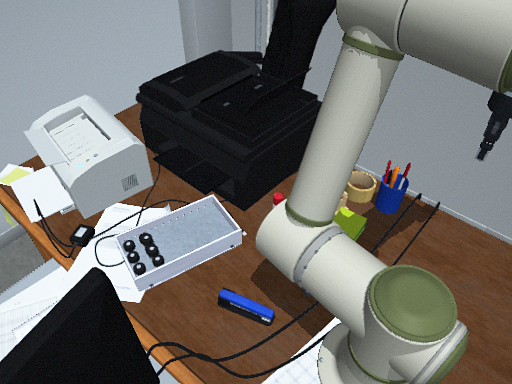

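```bash
python3 - <<'E'
from h import *
c=cam('top')
f=lambda p:np.array(p)/2.3+[100,90]
B=np.array([at_z(c,f(p),58)[:2] for p in [(96,100),(325,112),(315,237),(88,220)]])
print('bed',B.round(0),B.mean(0).round(1),[np.linalg.norm(B[i]-B[i-1]).round(0) for i in range(4)],[np.degrees(np.arctan2(*(B[a]-B[b]))).round(1) for a,b in((0,1),(3,2),(0,3),(1,2))])
S=np.array([at_z(c,f(p),5)[:2] for p in [(522,183),(520,298)]]);print('stand left edge',S.round(0))
print('grip',at_z(c,f((567,238)),128),'posts?',[at_z(c,f(p),60).round(0) for p in((562,185),(562,297),(555,200),(552,285))])
for z in (200,330): print('printer',z,[at_z(c,f(p),z).round(0)[:2] for p in((372,165),(690,78),(340,10))])
s=cam('scene');
for z in(250,330,):print('pr scene',[at_z(s,p,z).round(0) for p in((244,160),(137,85),(236,205),(300,150))])
for n,q in (('A',(126,285)),('B',(118,235)),('C',(215,196)),('D',(244,234))): print(n,at_z(s,q,58).round(0))
E
```

```text
bed [[587. 300.]
 [576.  21.]
 [423.  31.]
 [441. 306.]] [506.8 164.5] [np.float64(147.0), np.float64(280.0), np.float64(153.0), np.float64(276.0)] [np.float64(2.4), np.float64(3.6), np.float64(92.2), np.float64(93.7)]
stand left edge [[ 498. -230.]
 [ 351. -228.]]
grip [ 423.32487845 -258.08446977  128.        ] posts? [array([ 490., -269.,   60.]), array([ 354., -269.,   60.]), array([ 472., -260.,   60.]), array([ 369., -257.,   60.])]
printer 200 [array([495., -35.]), array([ 592., -372.]), array([659.,   0.])]
printer 330 [array([479., -34.]), array([ 562., -321.]), array([619.,  -3.])]
pr scene [array([451.,   3., 250.]), array([914.,  61., 250.]), array([345.,  94., 250.]), array([ 408., -123.,  250.])]
pr scene [array([369.,  57., 330.]), array([762., 108., 330.]), array([279., 135., 330.]), array([332., -50., 330.])]
A [438. 333.  58.]
B [586. 293.  58.]
C [566.  23.  58.]
D [409.  34.  58.]
```

>>> play_rows(motion=[[[-12.4,-26.9,0],[0,0,0]],[[-12.4,-26.9,0],[0,0,0]],[[-12.4,-26.9,0],[0,0,0]],[[-12.4,-26.9,0],[0,0,0]],[[-12.4,-26.9,0],[0,0,0]],[[-12.4,-26.9,0],[0,0,0]],[[-12.4,-26.9,0],[0,0,0]],[[-12.4,-26.9,0],[0,0,0]],[[-12.4,-26.9,0],[0,0,0]],[[-12.4,-26.9,0],[0,0,0]],[[-12.4,-26.9,0],[0,0,0]],[[-12.4,-26.9,0],[0,0,0]],[[0,0,0],[0,0,6.3]],[[0,0,0],[0,0,6.3]],[[0,0,0],[0,0,6.2]],[[0,0,0],[0,0,0]],[[0,0,0],[0,0,0]]], fingers=85)

```text
time_s: 2.42
eef_pos: [423.1, -258.2, 231.3]
ee_rot: [0.0, -0.703, 0.711, -0.0]
force: [-0.3, -0.1, 0.0]
grip_width: 0.996
```

```bash
python3 - <<'E'
from h import *
c=cam('wrist');im=ctrl.capture('wrist');save('w1',cv2.resize(im,(768,576)))
p,R=pose();print(p,R[:,0],-c[2].T@c[3])
print(proj(c,[423,-258,128]))
for o,z in [('rake_grip',128),('rake',60),('stand',48),('rake_tip',13)]:
  for r in ctrl.spot_in('wrist',o)[:2]:
    uv=np.array(r['position'])*[512,384];print(o,round(r['p'],2),uv.round(0),at_z(c,uv,z).round(0))
E
```

```text
[ 423.11668473 -258.26062002  231.31287564] [-1.10632104e-02 -9.99938801e-01  1.74731697e-05] [ 490.76548928 -260.49984172  374.63951261]
[252.60507085 188.30257276]
rake_grip 0.71 [254. 171.] [ 438. -259.  128.]
rake 0.63 [254. 172.] [ 423. -259.   60.]
stand 0.89 [249. 143.] [ 451. -254.   48.]
stand 0.74 [256. 173.] [ 419. -261.   48.]
rake_tip 0.83 [252. 170.] [ 415. -257.   13.]
```

View pics/w1.png

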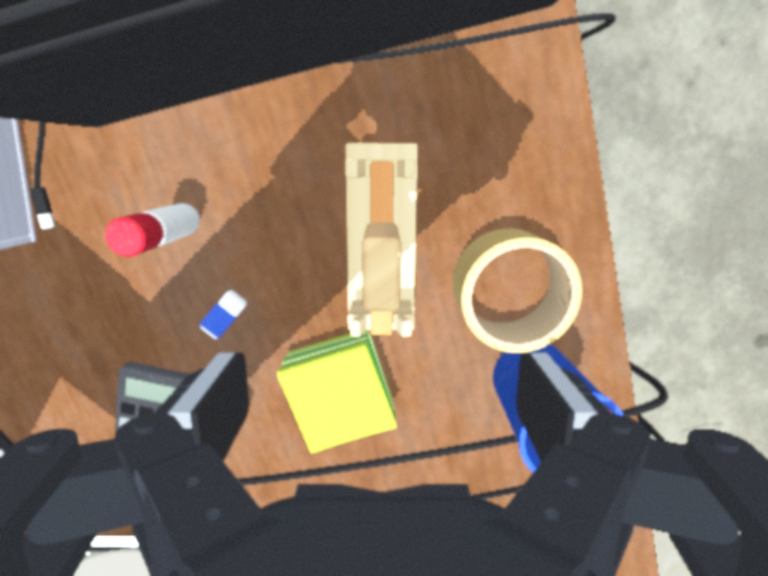

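```bash
python3 - <<'E'
from h import *
c=cam('wrist')
print([(proj(c,[x,-258,128])*1.5).round(0) for x in (401,423,445)],[(proj(c,[445,-258,62])*1.5).round(0)])
g=[at_z(c,np.array(p)/1.5,0).round(0)[:2] for p in((346,144),(418,144))]; print(g)
print('top edges', [at_z(c,np.array(p)/1.5,128).round(1)[:2] for p in((364,308),(398,308),(363,252),(398,252))])
print('posts/bar', [at_z(c,np.array(p)/1.5,62).round(1)[:2] for p in((370,162),(394,162),(370,334),(393,334))])
im=cv2.imread('pics/w1.png')[130:345,330:435]; cv2.imwrite('pics/w1c.png',cv2.resize(im,None,fx=3,fy=3*.9,interpolation=2)[:600])
E
```

```text
[array([379., 319.]), array([379., 282.]), array([378., 244.])] [array([379., 226.])]
[array([ 501., -233.]), array([ 501., -289.])]
top edges [array([ 408. , -249.3]), array([ 407.7, -268.7]), array([ 440.5, -249.6]), array([ 440.2, -268.9])]
posts/bar [array([ 487.9, -252.8]), array([ 487.7, -268.8]), array([ 365.6, -250.2]), array([ 365.4, -267.1])]
```

View pics/w1c.png

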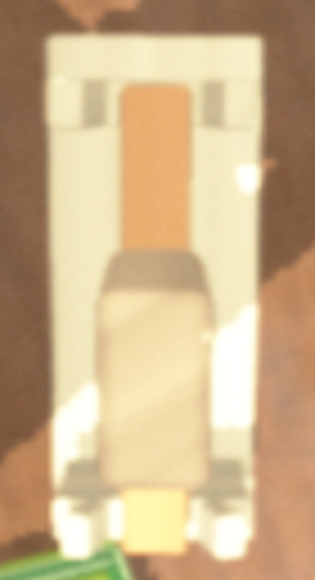

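>>> play_rows(motion=[[[1,-4,15.2],[0,0,0.4]],[[0,0,15.2],[0,0,0]],[[0,0,15.2],[0,0,0]],[[0,0,15.2],[0,0,0]],[[0,0,15.2],[0,0,0]],[[0,0,15.2],[0,0,0]],[[0,0,15.2],[0,0,0]],[[0,0,15.2],[0,0,0]],[[0,0,15.2],[0,0,0]],[[0,0,15.2],[0,0,0]],[[0,0,0],[0,0,0]],[[0,0,0],[0,0,0]]], fingers=55)

```text
time_s: 3.67
eef_pos: [427.0, -259.2, 79.2]
ee_rot: [-0.0, -0.7, 0.714, 0.001]
force: [0.3, -0.2, 0.5]
grip_width: 0.641
```

>>> play_rows(motion=[[[0,0,0],[0,0,0]],[[0,0,0],[0,0,0]],[[0,0,0],[0,0,0]],[[0,0,0],[0,0,0]],[[0,0,0],[0,0,0]],[[0,0,0],[0,0,0]],[[0,0,0],[0,0,0]],[[0,0,0],[0,0,0]],[[0,0,0],[0,0,0]]], fingers=0, squeeze=70)

```text
time_s: 4.42
eef_pos: [427.4, -259.5, 80.0]
ee_rot: [0.0, -0.7, 0.715, -0.001]
force: [-0.9, 2.6, 5.1]
grip_width: 0.248
```

```bash
python3 - <<'E'
from h import *
s=ctrl.sense();print(s['time_s'],s['eef_pos'],s['force'],s['wrist_torque'],s['grip_width'],s['joints'])
E
```

```text
4.4167 [ 427.41320427 -259.46890297   80.0327635 ] [-0.93490151  2.58677812  5.1389203 ] [ 0.21005644  0.10888816 -0.03802488] 0.24806716824963443 [-7.80372245e-01  4.37318465e-01  1.75634015e+00  5.78302029e-05
  9.46730654e-01  8.11598691e-01]
```

>>> play_rows(motion=[[[0,0,-10],[0,0,0]],[[0,0,-20],[0,0,0]],[[0,0,-20],[0,0,0]],[[0,0,-20],[0,0,0]],[[0,0,-20],[0,0,0]],[[0,0,-20],[0,0,0]],[[0,0,-20],[0,0,0]],[[0,26,-10],[0,0,0]],[[0,26,0],[0,0,0]],[[0,26,0],[0,0,0]],[[-32,0,0],[0,0,0]],[[-32,0,0],[0,0,0]],[[-32,0,0],[0,0,0]],[[-32,0,0],[0,0,0]],[[-32,0,0],[0,0,0]],[[-32,0,0],[0,0,0]],[[-32,0,0],[0,0,0]]])

```text
time_s: 5.83
eef_pos: [353.4, -32.1, 219.8]
ee_rot: [0.0, -0.699, 0.715, -0.0]
force: [0.0, 0.6, -0.9]
grip_width: 0.252
```

>>> play_rows(motion=[[[-28.6,-22.4,-6],[0,0,0]],[[-28.6,-22.4,-6],[0,0,0]],[[-28.6,-22.4,-6],[0,0,0]],[[-28.6,-22.4,-6],[0,0,0]],[[-28.6,-22.4,-6],[0,0,0]],[[-28.6,-22.4,-6],[0,0,0]],[[-28.6,-22.4,-6],[0,0,0]],[[0,0,0],[0,0,2]],[[0,0,0],[0,0,0]],[[0,0,0],[0,0,0]],[[0,0,0],[0,0,0]]])

```text
time_s: 6.75
eef_pos: [514.4, 162.5, 261.5]
ee_rot: [-0.0, -0.687, 0.727, 0.0]
force: [-0.2, 0.3, -2.1]
grip_width: 0.248
```

```bash
python3 - <<'E'
from h import *
c=cam('wrist');im=ctrl.capture('wrist');save('w2',cv2.resize(im,(768,576)))
p,R=pose();s=ctrl.sense();print(p,R[:,0],-c[2].T@c[3],s['force'],s['grip_width'],s['time_s'])
for r in ctrl.spot_in('wrist','foot0_mid'):
    uv=np.array(r['position'])*[512,384];print(round(r['p'],2),(uv*1.5).round(0),at_z(c,uv,45).round(0))
E
```

```text
[514.4923884  162.45730854 261.56475787] [-5.65087988e-02 -9.98402095e-01  1.08352744e-04] [581.99978351 157.24396226 404.75499883] [-0.29474685 -0.18392952 -2.23231402] 0.24664731096728543 6.8
0.89 [230. 296.] [479. 289.  45.]
```

View pics/w2.png

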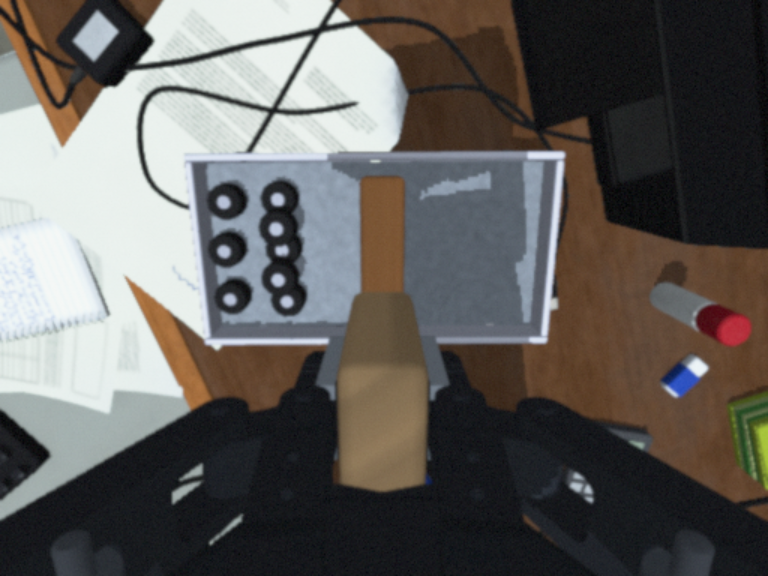

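```bash
cat > bedfit.py <<'E'
from h import *
from scipy.optimize import least_squares
def fit(c,px):
    P=np.array([at_z(c,np.array(p)/1.5,58)[:2] for p in px]); L=np.array([[76,141],[76,-141],[-76,-141],[-76,141]])
    f=lambda v:((Ro.from_euler('z',v[2]).as_matrix()[:2,:2]@L.T).T+v[:2]-P).ravel()
    r=least_squares(f,[507,165,-.05]);return r.x,f(r.x).round(1)
E
python3 - <<'E'
from bedfit import *
c=cam('wrist');v,res=fit(c,[(186,155),(565,152),(548,343),(208,346)]);print(v,res)
Rz=Ro.from_euler('z',v[2]).as_matrix()
W=lambda b:np.array([v[0],v[1],0])+Rz@np.array(b,float)
for z in(19,25,31,37): print(z,(proj(c,W([0,135,z]))*1.5).round(0),(proj(c,W([-70,80,z]))*1.5).round(0),(proj(c,W([-70,-135,z]))*1.5).round(0))
for n,q,z in [('b1',(227,201),44),('b2',(228,250),44),('b3',(233,297),44),('s1',(280,198),50),('t?',(276,228),50),('u',(284,247),50),('w',(279,278),50),('x',(289,299),50)]:
    X=at_z(c,np.array(q)/1.5,z); print(n,(Rz.T@(X-[v[0],v[1],0])).round(0))
im=cv2.imread('pics/w2.png')[140:355,180:380]; cv2.imwrite('pics/w2c.png',cv2.resize(im,None,fx=2.8,fy=2.8,interpolation=2))
p,R=pose();print('tcp in bed',Rz.T@(p-[v[0],v[1],0]), 'tool yaw',np.degrees(np.arctan2(-R[0,0],-R[1,0])))
E
```

```text
[ 5.09839978e+02  1.65385280e+02 -4.92139693e-02] [ 0.2  1.4  0.4 -1.6 -0.4 -0.9 -0.1  1.1]
19 [221. 246.] [289. 322.] [528. 320.]
25 [218. 248.] [288. 325.] [530. 323.]
31 [216. 249.] [287. 327.] [532. 325.]
37 [213. 251.] [285. 330.] [534. 327.]
b1 [ 41. 117.  44.]
b2 [  2. 120.  44.]
b3 [-38. 120.  44.]
s1 [43. 74. 50.]
t? [20. 79. 50.]
u [ 5. 73. 50.]
w [-21.  79.  50.]
x [-38.  72.  50.]
tcp in bed [  4.86768043  -2.66623345 261.58016657] tool yaw 3.2500860348621594
```

View pics/w2c.png

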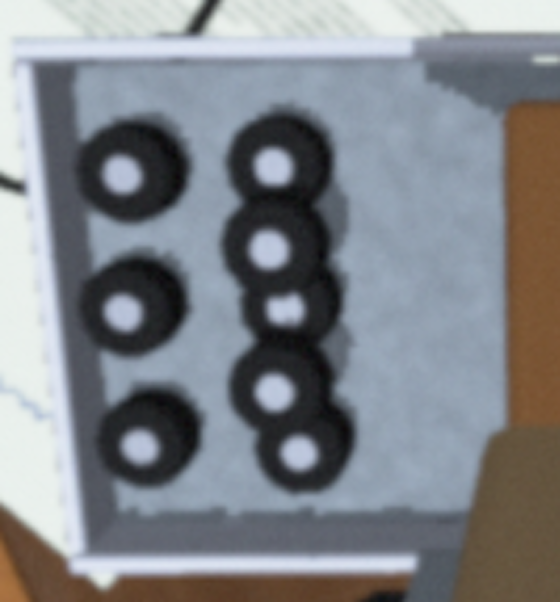

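>>> play_rows(motion=[[[-25,1.4,0],[0,0,0]],[[-25,1.4,0],[0,0,0]],[[-25,1.4,0],[0,0,0]],[[-23.6,1.3,15],[0,0,-0.4]],[[0,0,20],[0,0,0]],[[0,0,20],[0,0,0]],[[0,0,20],[0,0,0]],[[0,0,20],[0,0,0]],[[0,0,16],[0,0,0]],[[0,0,12],[0,0,0]],[[0,0,8],[0,0,0]],[[0,0,4],[0,0,0]],[[0,0,0],[0,0,0]],[[0,0,0],[0,0,0]]])

```text
time_s: 8.02
eef_pos: [515.3, 261.8, 127.0]
ee_rot: [0.0, -0.689, 0.724, -0.0]
force: [-0.1, -0.5, -2.6]
grip_width: 0.245
```

```bash
python3 - <<'E'
from h import *
c=cam('wrist');im=ctrl.capture('wrist');save('w3',cv2.resize(im,(768,576)))
p,R=pose();s=ctrl.sense();print(p,R[:,0],s['force'],s['time_s'])
for x in (-46,0,46): print((proj(c,[p[0]+x,p[1]-.05*x,p[2]-67])*1.5).round(0))
E
```

```text
[515.41321634 261.92561157 127.21484283] [-4.92836136e-02 -9.98784704e-01 -4.91374005e-04] [ 0.008285    0.368155   -1.83082482] 8.0667
[379. 388.]
[379. 302.]
[378. 206.]
```

View pics/w3.png

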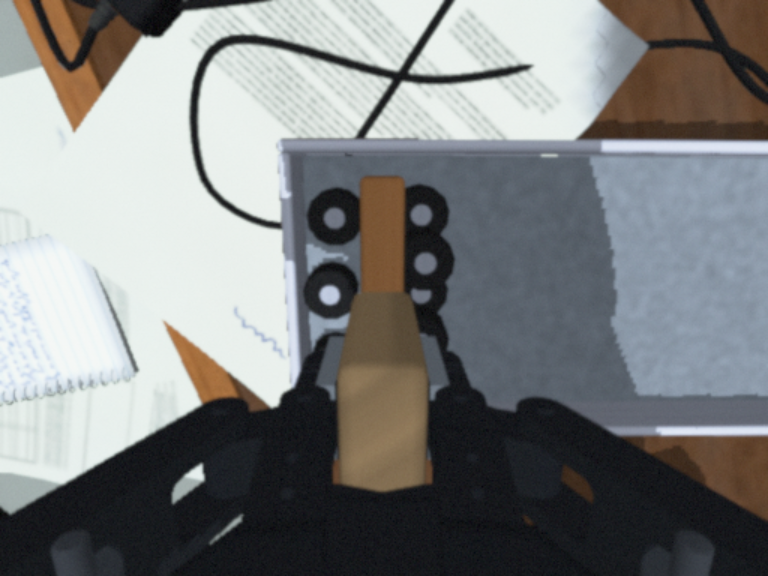

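>>> play_rows(motion=[[[-1,0,4],[0,0,0]],[[0,0,5],[0,0,0]],[[0,0,5],[0,0,0]],[[0,0,4],[0,0,0]],[[0,0,2],[0,0,0]],[[0,0,0],[0,0,0]],[[0,0,0],[0,0,0]]])

```text
time_s: 8.65
eef_pos: [515.1, 262.9, 106.2]
ee_rot: [-0.0, -0.689, 0.724, 0.0]
force: [0.1, 0.0, -1.7]
grip_width: 0.247
```

>>> play_rows(motion=[[[0,0,1.2],[0,0,0]],[[0,0,1.2],[0,0,0]],[[0,0,0],[0,0,0]],[[0,0,0],[0,0,0]]])

```text
time_s: 8.98
eef_pos: [515.0, 262.9, 103.9]
ee_rot: [-0.0, -0.689, 0.724, 0.0]
force: [-0.3, 0.1, -1.8]
grip_width: 0.25
```

>>> play_rows(motion=[[[0,0,1.2],[0,0,0]],[[0,0,1.2],[0,0,0]],[[0,0,0],[0,0,0]],[[0,0,0],[0,0,0]]])

```text
time_s: 9.32
eef_pos: [515.0, 262.9, 101.4]
ee_rot: [-0.0, -0.689, 0.724, 0.0]
force: [0.4, 0.4, -2.2]
grip_width: 0.252
```

>>> play_rows(motion=[[[0,0,1.2],[0,0,0]],[[0,0,1.2],[0,0,0]],[[0,0,0],[0,0,0]],[[0,0,0],[0,0,0]]])

```text
time_s: 9.65
eef_pos: [515.1, 263.0, 99.3]
ee_rot: [0.0, -0.69, 0.724, -0.0]
force: [0.3, 0.8, -0.3]
grip_width: 0.247
```

>>> play_rows(motion=[[[0,0,0.6],[0,0,0]],[[0,0,0],[0,0,0]],[[0,0,0],[0,0,0]]])

```text
time_s: 9.9
eef_pos: [515.2, 263.0, 98.7]
ee_rot: [0.0, -0.689, 0.724, -0.0]
force: [-0.1, 0.2, 2.2]
grip_width: 0.25
```

>>> play_rows(motion=[[[0,0,0],[0,0,0]],[[0,0,-7],[0,0,0]],[[0,0,-7],[0,0,0]],[[0,0,-7],[0,0,0]],[[0,0,0],[0,0,0]],[[4.8,0,0],[0,0,0]],[[4.8,0,0],[0,0,0]],[[4.8,0,0],[0,0,0]],[[4.8,0,0],[0,0,0]],[[4.8,0,0],[0,0,0]],[[4.8,0,0],[0,0,0]],[[4.8,0,0],[0,0,0]],[[4.8,0,0],[0,0,0]],[[4.8,0,0],[0,0,0]],[[4.8,0,0],[0,0,0]],[[0,0,0],[0,0,0]],[[0,0,0],[0,0,0]]])

```text
time_s: 11.32
eef_pos: [512.7, 214.7, 119.5]
ee_rot: [0.0, -0.689, 0.724, -0.0]
force: [-0.5, 0.0, -1.8]
grip_width: 0.251
```

>>> play_rows(motion=[[[0,0,-15],[0,0,0]],[[0,0,-25],[0,0,0]],[[15,0,-25],[0,0,0]],[[30,0,-25],[0,0,0]],[[30,0,-10],[0,0,0]],[[20,0,0],[0,0,0]],[[0,0,0],[0,0,0]],[[0,0,0],[0,0,0]],[[0,0,0],[0,0,0]]])

```text
time_s: 12.07
eef_pos: [507.9, 120.6, 219.3]
ee_rot: [-0.0, -0.69, 0.724, 0.0]
force: [-0.1, 0.2, -2.7]
grip_width: 0.252
```

```bash
cat > look.py <<'E'
import sys
from h import *
c=cam('wrist');im=ctrl.capture('wrist');n=sys.argv[1]
p,R=pose();s=ctrl.sense();print(p,s['force'],s['time_s'],s['grip_width'])
# rectified top view at z=zf (floor) in bed frame, 3 px/mm, x up, y left
zf=float(sys.argv[2]) if len(sys.argv)>2 else 49.
v=np.array([509.84,165.39,-.0492]);Rz=Ro.from_euler('z',v[2]).as_matrix();S=2.6
H,W=int(150*S),int(286*S)
mx=np.zeros((H,W),np.float32);my=mx.copy()
Y,X=np.meshgrid(143-np.arange(W)/S,75-np.arange(H)/S)
P=np.stack([X.ravel(),Y.ravel(),np.zeros(X.size)])
Pw=(Rz@P).T+[v[0],v[1],zf]
K,k1,Rc,t=c;Q=Pw@Rc.T+t;q=Q[:,:2]/Q[:,2:];q=q*(1+k1*(q**2).sum(1,keepdims=True))
mx=(K[0,0]*q[:,0]+K[0,2]).reshape(H,W).astype(np.float32);my=(K[1,1]*q[:,1]+K[1,2]).reshape(H,W).astype(np.float32)
o=cv2.remap(im,mx,my,cv2.INTER_LINEAR)
for y in (-135,-90,-45,0,45,90,135):
    cv2.line(o,(int((143-y)*S),0),(int((143-y)*S),H),(255,0,0) if abs(y)==45 else (0,180,0),1)
for x in(-70,-35,0,35,70): cv2.line(o,(0,int((75-x)*S)),(W,int((75-x)*S)),(0,180,0),1)
save(n,o);save(n+'raw',cv2.resize(im,(768,576)))
E
python3 look.py w4
```

```text
[507.88832564 120.82841351 219.2274584 ] [-0.39866426 -0.07345403 -1.82923444] 12.1167 0.2542466947663729
```

View pics/w4.png

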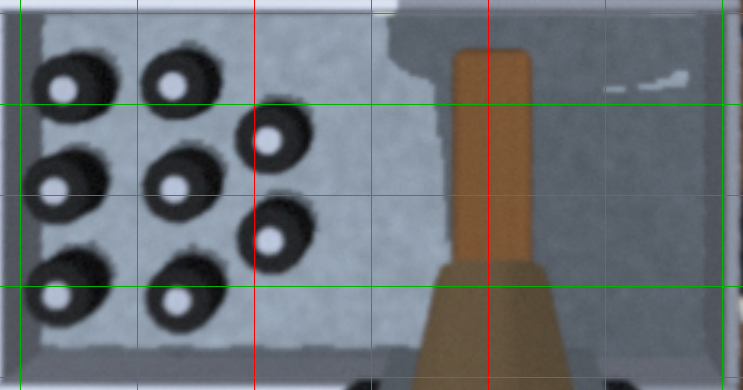

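>>> play_rows(motion=[[[-28.5,0,0],[0,0,0]],[[-28.5,0,0],[0,0,0]],[[-28.5,0,0],[0,0,0]],[[-28.5,0,0],[0,0,0]],[[-28.4,0,0],[0,0,0]],[[0,0,20],[0,0,0]],[[0,0,20],[0,0,0]],[[0,0,20],[0,0,0]],[[0,0,15],[0,0,0]],[[0,0,10],[0,0,0]],[[0,0,8],[0,0,0]],[[0,0,8],[0,0,0]],[[0,0,6],[0,0,0]],[[0,0,4],[0,0,0]],[[0,0,2],[0,0,0]],[[0,0,0],[0,0,0]],[[0,0,0],[0,0,0]]])

```text
time_s: 13.53
eef_pos: [515.2, 262.4, 106.9]
ee_rot: [0.0, -0.689, 0.724, -0.0]
force: [-0.9, 0.6, -2.4]
grip_width: 0.245
```

>>> play_rows(motion=[[[0,0,3],[0,0,0]],[[0,0,3],[0,0,0]],[[0,0,1],[0,0,0]],[[0,0,0.8],[0,0,0]],[[0,0,0],[0,0,0]],[[0,0,0],[0,0,0]],[[3,0,0],[0,0,0]]])

```text
time_s: 14.12
eef_pos: [515.0, 259.8, 99.0]
ee_rot: [0.001, -0.69, 0.724, 0.0]
force: [-0.4, 1.9, 1.0]
grip_width: 0.249
```

>>> play_rows(motion=[[[4,0,0],[0,0,0]],[[5,0,0],[0,0,0]],[[5,0,0],[0,0,0]],[[5,0,0],[0,0,0]],[[5,0,0],[0,0,0]],[[5,0,0],[0,0,0]],[[5,0,0],[0,0,0]],[[5,0,0],[0,0,0]]])

```text
time_s: 14.78
eef_pos: [513.0, 219.8, 98.7]
ee_rot: [0.0, -0.689, 0.724, 0.0]
force: [-1.0, 2.5, 0.6]
grip_width: 0.246
```

>>> play_rows(motion=[[[5,0,0],[0,0,0]],[[5,0,0],[0,0,0]],[[5,0,0],[0,0,0]],[[5,0,0],[0,0,0]],[[5,0,0],[0,0,0]],[[5,0,0],[0,0,0]]])

```text
time_s: 15.28
eef_pos: [511.5, 189.9, 98.7]
ee_rot: [-0.0, -0.689, 0.724, -0.0]
force: [0.4, 2.7, 2.3]
grip_width: 0.246
```

>>> play_rows(motion=[[[5,0,-0.4],[0,0,0]],[[5,0,0],[0,0,0]],[[5,0,0],[0,0,0]],[[5,0,0],[0,0,0]],[[5,0,0],[0,0,0]],[[3,0,0],[0,0,0]],[[0,0,0],[0,0,0]],[[0,0,0],[0,0,0]]])

```text
time_s: 15.95
eef_pos: [510.1, 161.9, 99.1]
ee_rot: [-0.0, -0.689, 0.724, -0.0]
force: [-0.4, 0.3, -0.1]
grip_width: 0.25
```

>>> play_rows(motion=[[[-3,0,0],[0,0,0]],[[0,0,-10],[0,0,0]],[[0,0,-20],[0,0,0]],[[0,0,-25],[0,0,0]],[[0,0,-30],[0,0,0]],[[-20,0,-25],[0,0,0]],[[-20,0,-10],[0,0,0]],[[0,0,0],[0,0,0]],[[0,0,0],[0,0,0]],[[0,0,0],[0,0,0]]])

```text
time_s: 16.78
eef_pos: [511.7, 205.2, 218.4]
ee_rot: [-0.001, -0.69, 0.724, 0.0]
force: [0.8, -0.1, -1.6]
grip_width: 0.245
```

```bash
python3 look.py w5
```

```text
[511.72372705 204.89943898 218.24829974] [ 0.47272984  0.03044931 -1.65754628] 16.8333 0.24924221229369883
```

View pics/w5.png

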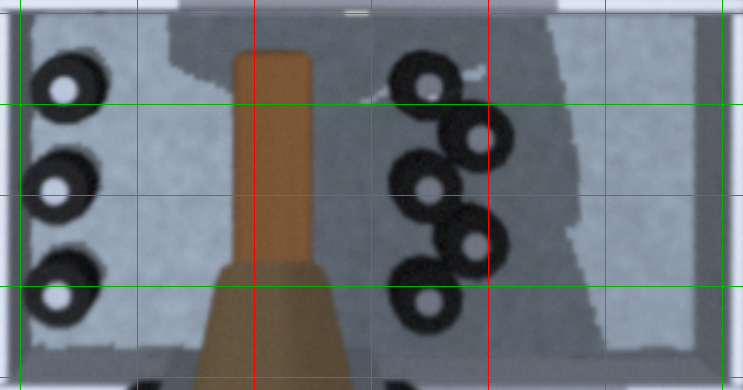

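>>> play_rows(motion=[[[12.5,0,0],[0,0,0]],[[12.5,0,15],[0,0,0]],[[12.5,0,20],[0,0,0]],[[0,0,20],[0,0,0]],[[0,0,20],[0,0,0]],[[0,0,15],[0,0,0]],[[0,0,10],[0,0,0]],[[0,0,6],[0,0,0]],[[0,0,4],[0,0,0]],[[0,0,2],[0,0,0]],[[0,0,0],[0,0,0]],[[0,0,0],[0,0,0]]])

```text
time_s: 17.83
eef_pos: [510.7, 168.0, 107.7]
ee_rot: [0.0, -0.69, 0.724, -0.0]
force: [0.3, 0.2, -1.9]
grip_width: 0.248
```

>>> play_rows(motion=[[[0,0,4],[0,0,0]],[[0,0,2],[0,0,0]],[[0,0,1.2],[0,0,0]],[[0,0,0.8],[0,0,0]],[[0,0,0],[0,0,0]],[[0,0,0],[0,0,0]]])

```text
time_s: 18.33
eef_pos: [510.4, 168.0, 99.3]
ee_rot: [0.0, -0.69, 0.724, 0.0]
force: [-1.2, -0.7, -0.4]
grip_width: 0.25
```

>>> play_rows(motion=[[[3,0,0],[0,0,0]],[[3,0,0],[0,0,0]],[[3,0,0],[0,0,0]],[[3,0,0],[0,0,0]],[[3,0,0],[0,0,0]],[[3,0,0],[0,0,0]],[[3,0,0],[0,0,0]],[[0,0,0],[0,0,0]],[[0,0,0],[0,0,0]]])

```text
time_s: 19.08
eef_pos: [509.4, 146.4, 99.1]
ee_rot: [-0.0, -0.689, 0.724, -0.0]
force: [-0.5, -1.1, 1.3]
grip_width: 0.246
```

>>> play_rows(motion=[[[-3,0,0],[0,0,0]],[[0,0,-10],[0,0,0]],[[0,0,-20],[0,0,0]],[[0,0,-25],[0,0,0]],[[0,0,-30],[0,0,0]],[[-20,0,-25],[0,0,0]],[[-20,0,-10],[0,0,0]],[[0,0,0],[0,0,0]],[[0,0,0],[0,0,0]],[[0,0,0],[0,0,0]]])

```text
time_s: 19.92
eef_pos: [510.9, 189.7, 218.4]
ee_rot: [-0.001, -0.69, 0.724, 0.0]
force: [0.3, 0.3, -2.2]
grip_width: 0.25
```

```bash
python3 look.py w6
```

```text
[510.9743674  189.41010919 218.2659209 ] [-0.26765406 -0.1798814  -2.34499001] 19.9667 0.2517111172380601
```

View pics/w6.png

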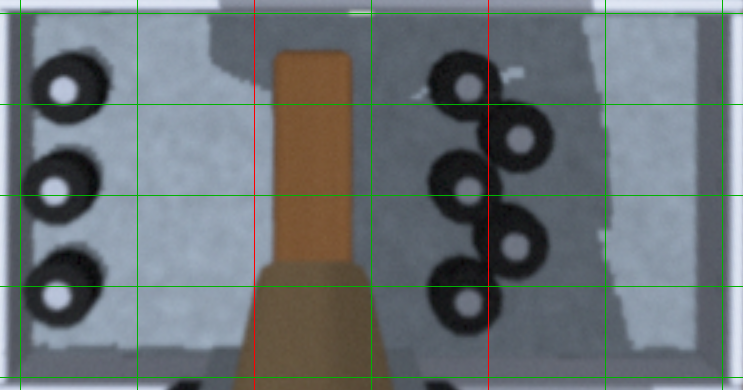

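>>> play_rows(motion=[[[29,18.7,0],[0,0,0]],[[29,18.7,0],[0,0,0]],[[29,18.7,0],[0,0,0]],[[29,18.7,0],[0,0,0]],[[29,18.7,0],[0,0,0]],[[29,18.7,0],[0,0,0]],[[29,18.7,0],[0,0,0]],[[29,18.7,0],[0,0,0]],[[0,0,0],[0,0,-1.6]],[[32,-0.6,0],[0,0,0]],[[32,-0.6,0],[0,0,0]],[[32,-0.6,0],[0,0,0]],[[32,-0.6,0],[0,0,0]],[[32,-0.6,0],[0,0,0]],[[32,-0.6,0],[0,0,0]],[[32,-0.6,0],[0,0,0]],[[0,-25,0],[0,0,0]],[[0,-25,0],[0,0,0]],[[0,-25,0],[0,0,0]],[[0,0,0],[0,0,0]]])

```text
time_s: 21.63
eef_pos: [427.0, -260.5, 218.1]
ee_rot: [0.0, -0.7, 0.715, 0.0]
force: [0.4, -0.4, -2.1]
grip_width: 0.249
```

>>> play_rows(motion=[[[0,0,0],[0,0,0]],[[0,0,0],[0,0,0]]])

```text
time_s: 21.8
eef_pos: [424.2, -260.0, 218.5]
ee_rot: [-0.0, -0.699, 0.715, 0.001]
force: [-0.7, -0.8, -1.9]
grip_width: 0.246
```

```bash
python3 - <<'E'
from h import *
p,R=pose();s=ctrl.sense();print(p,R,s['time_s'],s['force'])
print('tool shift to hang xy', R.T@(np.array([427.2,-259.4,p[2]])-p), np.degrees(np.arctan2(-R[0,0],-R[1,0])))
E
```

```text
[ 424.22870658 -260.02626361  218.53018174] [[-2.16389385e-02 -9.99765011e-01 -1.29593846e-03]
 [-9.99765359e-01  2.16376240e-02  1.01991624e-03]
 [-9.91635538e-04  1.31770429e-03 -9.99998640e-01]] 21.8 [-0.66183908 -0.80163472 -1.90105951]
tool shift to hang xy [-0.6904123  -2.95704434 -0.00321188] 1.2399172341962053
```

>>> play_rows(motion=[[[-0.7,-3,10],[0,0,0]],[[0,0,18],[0,0,0]],[[0,0,18],[0,0,0]],[[0,0,18],[0,0,0]],[[0,0,18],[0,0,0]],[[0,0,14],[0,0,0]],[[0,0,9],[0,0,0]],[[0,0,5],[0,0,0]],[[0,0,3],[0,0,0]],[[0,0,0],[0,0,0]],[[0,0,0],[0,0,0]],[[0,0,0],[0,0,0]]])

```text
time_s: 22.8
eef_pos: [428.3, -259.7, 106.7]
ee_rot: [0.0, -0.7, 0.715, -0.001]
force: [0.1, -0.2, -1.8]
grip_width: 0.252
```

```bash
python3 - <<'E'
from h import *
c=cam('wrist');im=ctrl.capture('wrist');save('w7',cv2.resize(im,(768,576)))
p,R=pose();print(p,ctrl.sense()['force'],R.T@(np.array([427.2,-259.4,p[2]])-p))
E
```

```text
[ 428.26953987 -259.63921621  106.68485926] [-0.59487836 -0.22307357 -2.60483138] [-0.21636886  1.07439433 -0.00112017]
```

View pics/w7.png

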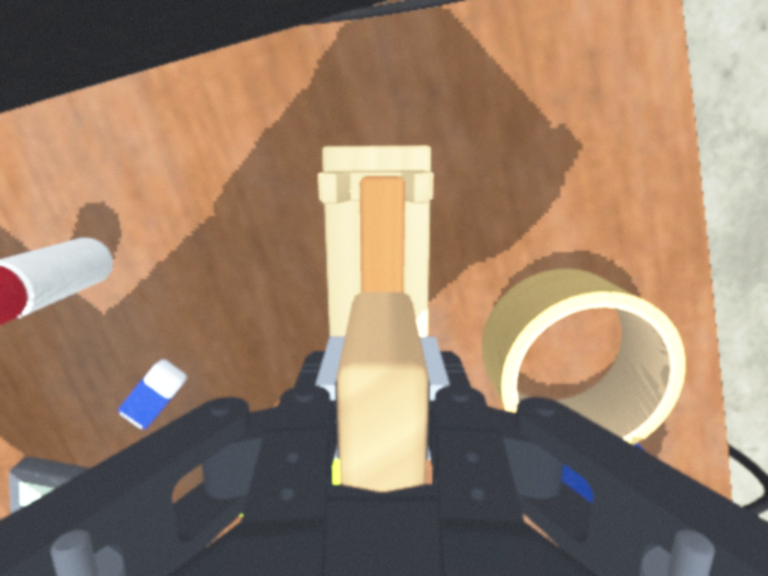

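```bash
python3 - <<'E'
from h import *
c=cam('wrist')
for n,u,v,z in [('baseL',323,150,8),('baseR',431,150,8),('postL',319,188,60),('postR',434,188,60),('barL',361.5,180,88.7),('barR',404.5,180,88.7),('fingL',327,350,110),('fingR',436,350,110)]:
    print(n,at_z(c,np.array([u,v])/1.5,z).round(1))
E
```

```text
baseL [ 500.4 -232.7    8. ]
baseR [ 499.1 -287.9    8. ]
postL [ 484.4 -236.6   60. ]
postR [ 483.4 -283.8   60. ]
barL [ 488.5 -255.4   88.7]
barR [ 488.2 -270.3   88.7]
fingL [ 434.5 -243.   110. ]
fingR [ 433.7 -279.3  110. ]
```

>>> play_rows(motion=[[[-1.8,1,4],[0,0,0]],[[0,0,5],[0,0,0]],[[0,0,5],[0,0,0]],[[0,0,4],[0,0,0]],[[0,0,3],[0,0,0]],[[0,0,0],[0,0,0]],[[0,0,0],[0,0,0]],[[0,0,0],[0,0,0]]])

```text
time_s: 23.52
eef_pos: [427.2, -257.7, 85.2]
ee_rot: [0.0, -0.7, 0.715, -0.0]
force: [-0.8, -0.5, -2.2]
grip_width: 0.249
```

>>> play_rows(motion=[[[0,0,2],[0,0,0]],[[0,0,1.5],[0,0,0]],[[0,0,0],[0,0,0]],[[0,0,0],[0,0,0]],[[0,0,0],[0,0,0]]])

```text
time_s: 23.93
eef_pos: [427.1, -257.6, 81.6]
ee_rot: [0.0, -0.7, 0.715, -0.0]
force: [-0.4, 0.1, -2.2]
grip_width: 0.251
```

>>> play_rows(motion=[[[0,0,1],[0,0,0]],[[0,0,0.6],[0,0,0]],[[0,0,0],[0,0,0]],[[0,0,0],[0,0,0]],[[0,0,0],[0,0,0]]])

```text
time_s: 24.35
eef_pos: [427.1, -257.7, 80.1]
ee_rot: [-0.0, -0.7, 0.715, -0.0]
force: [-1.3, 0.2, 0.2]
grip_width: 0.249
```

>>> play_rows(motion=[[[0,0,0],[0,0,0]],[[0,0,0],[0,0,0]],[[0,0,0],[0,0,0]],[[0,0,0],[0,0,0]],[[0,0,0],[0,0,0]],[[0,0,0],[0,0,0]],[[0,0,0],[0,0,0]],[[0,0,0],[0,0,0]]], fingers=60)

```text
time_s: 25.02
eef_pos: [427.1, -257.6, 80.0]
ee_rot: [-0.0, -0.7, 0.715, 0.0]
force: [-0.4, -0.1, -0.6]
grip_width: 0.7
```

>>> play_rows(motion=[[[0,0,-5],[0,0,0]],[[0,0,-10],[0,0,0]],[[0,0,-15],[0,0,0]],[[0,0,-20],[0,0,0]],[[0,0,-20],[0,0,0]],[[0,0,-20],[0,0,0]],[[0,0,-20],[0,0,0]],[[0,0,-20],[0,0,0]],[[0,0,-20],[0,0,0]],[[0,0,0],[0,0,0]],[[0,0,0],[0,0,0]],[[0,0,0],[0,0,0]]])

```text
time_s: 26.02
eef_pos: [426.8, -257.4, 229.8]
ee_rot: [-0.0, -0.7, 0.715, 0.0]
force: [-0.1, -0.3, 0.3]
grip_width: 0.704
```

```bash
python3 - <<'E'
from h import *
im=ctrl.capture('wrist');t=ctrl.capture('top')
a=cv2.resize(im[60:260,190:340],None,fx=2.6,fy=2.6,interpolation=2)
b=cv2.resize(t[125:205,125:255],None,fx=3,fy=3,interpolation=2)
o=np.zeros((520,790,3),np.uint8);o[:a.shape[0],:a.shape[1]]=a;o[:240,396:786]=b;save('fin',o)
s=ctrl.sense();print(s['time_s'],s['eef_pos'],s['force'],s['grip_width'])
E
```

```text
26.1167 [ 426.79631759 -257.34769816  229.30709717] [-0.45730758 -0.27365652  0.07664864] 0.7018453709951769
```

View pics/fin.png

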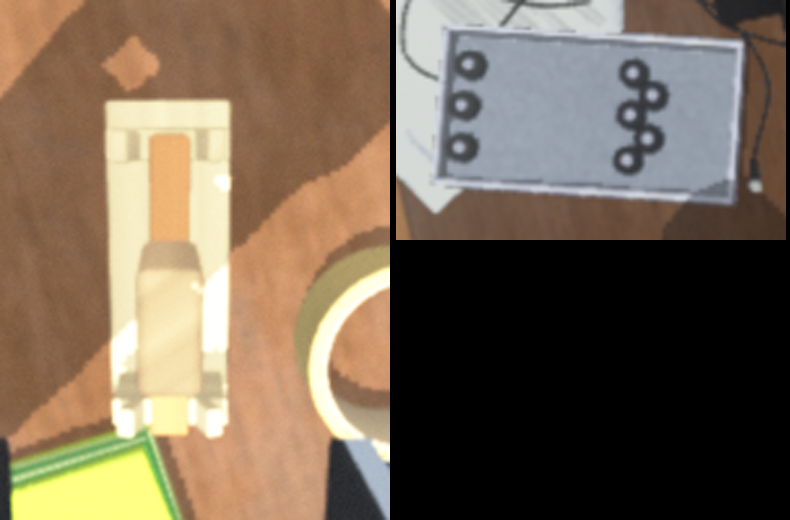

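```bash
python3 -c "
from rig import ctrl
print(ctrl.finish_job())"
```

```text
the job is handed in; nothing more can be done
None
```

The eight feet are spread into one flat layer, the rake hangs in its stand again, and the job is handed in at about 26 s of the 72 s allowed. The hand-in gives no verdict, so what follows rests on my own checks.

**What I did:**
- I took the rake from its stand, carried it in front of the printer rather than over it, and lowered the teeth into the gap between the two rows.
- I felt the floor about 33 mm above the underside, with the teeth bearing at about 2–4 N.
- I pushed the two top feet off with the tips raised about 19 mm.
- I then drew the second row and those two feet toward the −y end in two strokes, teeth lightly on the floor (readings about 1.5–4 N).
- I hung the rake back, released it and moved clear.

**Last checks:**

| Bed third | Feet | y in the bed frame |
|---|---|---|
| +y end | 3 | about +120 mm |
| Middle | 3 | about −36 mm |
| −y end | 2 | about −54 and −55 mm |

- **Feet:** they look flat and not stacked in both views. The top view gives about −33 mm for the middle row, and −50 and −56 mm for the two end feet. That leaves at least 5 mm to the −45 mm boundary.
- **Rake:** it sits centred in both notches. It had dropped to its original height, with no sideways force, when I let go.
- **Disagreement:** before the hang, the wrist view showed the head bar about 2.6 mm off the stand's centre, although the arm was back at the recorded position. I shifted it 1.8 mm, and it then dropped in cleanly.
- **Bystanders:** I did not measure the tape roll, glue stick or eraser, but I noticed no contact with them.

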